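# Set the dosing pump to full stroke and switch it to run

## Robot

A 6-joint arm with a two-finger parallel gripper is mounted at the origin on a cart in front of the work surface, level with it; the furniture and walls round the work are solid. World frame = base frame: x ahead of the robot, y to its left, z up, the work surface at z = 0. Lengths are in m, angles in rad, forces in N, time in s.
With the tool pointing down it reaches from about 0.275 to 0.725 m from the base axis. Payload 15.9 kg.
Tool frame: the origin (TCP) lies between the finger pads; the fingertips stand env.tcp_to_tips ahead of it and the grasp point (between the pads) lies 8 mm behind it (env.tcp_to_tips is the distance from the TCP to the fingertips, in m); z points along the fingers, y is the line along which they close (so a half turn about z gives the same grasp; the last joint's range is limited). The gripper opens to 85 mm and grips with 20 to 120 N. Pads are 22 mm wide; open, the fingers measure 114 mm over their backs; the gripper's body (76 mm by 85 mm) begins 54 mm behind the grasp point. The pads swing forward as they close: fully open they stand 13 mm farther back than shut.
Start: joints at [-1.217, 0.213, -0.034, 1.323, 0, 1.571], TCP at [0.173, -0.469, 0.242] pointing down, gripper open.
Joint ranges: [-2.98, 2.98], [-0.74, 1.72], [-1.14, 1.35], [-2.1, 2.04], [-1.57, 1.44], [-3.14, 3.14]. Speed limits (rad/s): [1.89, 1.89, 2.39, 2.57, 3.14, 3.14].

## Interface

Orientations are given as a 3x3 rotation matrix whose columns are the frame's x, y, z axes.
In Python, from workcell import env, snapshot, camera_info gives the robot as it stands (env), with the cameras as plain functions.
- The arm moves only by the tool send_path, called after ">>>" as a command line: name --pt "numbers of a row" for each row, then --argument value for the rest. Schema: {"type":"object","properties":{"moves":{"type":"array","items":{"type":"array","items":{"type":"number"},"minItems":7,"maxItems":7},"minItems":1,"maxItems":8},"squeeze":{"type":"number"},"only":{"type":"string"},"quiet":{"type":"boolean"},"lines":{"type":"string"}},"required":["moves"],"additionalProperties":false}. moves is a list of rows, 1 to 8 of them, each of 7 numbers: a rotation vector rx, ry, rz in fractions of the full range, 1 being pi/2 rad, then dx, dy, dz in normalised numbers (1 is 0.4 m), then the finger opening in m; each row is the pose to reach, as a shift and turn from the pose commanded when the call began, along the tool's axes at that moment; what a row does not reach only later rows make up. A row lasts 1/10 s, in which the tool goes at most 0.05 m and 0.15 rad, less where a joint would pass 70% of its speed; a pose out of reach is approached as far as the arm can. The fingers move at their own pace and stop on an object; squeeze is the grip in N (left out, the last holds). Time passes only in rows, so rows that do not move let the fingers close. The tool returns the time, the measured TCP pose, the force, the opening and the grip force at its end. only (a regular expression) keeps the lines of the reply that match it, lines (a string "A,B") keeps lines A to B, and quiet returns only ok. No shift or turn number may pass 1 either way. Input that does not fit is refused with a message, and nothing moves.
- env.read_state(): the state, without advancing time (a new reading comes with each control period).
- snapshot(name): name is "scene" or "top" or "wrist"; returns the picture (420x560x3 uint8, red, green, blue); there is no depth.
- camera_info(name): a dict with "fx", "fy", "cx", "cy" (pixels), "D" ([k1, k2, p1, p2, k3] as OpenCV has them; the pictures are not rectified), "origin" and "rotation" of the camera in the world. Camera axes: x right, y up, looking along -z (the intrinsics and any distortion apply to the point x, -y, -z); pixel columns grow to the right and rows downward; lengths in m; the calibration is good to about 2 mm. A picture is of the moment at which its call begins: read the wrist's pose just before it. camera_info takes no time and is no camera call; for the wrist camera it gives the pose at the moment of the call.
- env.sign_off(): hands the job in; it is judged then, once.
The state is a dict: "t": time; "joint_positions": joint angles; "joint_velocities": joint speeds; "tau": joint torques, N m; "ee_pos": TCP position; "orientation": TCP orientation; "contact_force": force on the tool from outside, world axes, zero at the start; "moment": the same for the moment, N m; "finger_gap": finger opening in m; "grasp_force": force on a finger pad.
Only numpy, scipy, OpenCV 4.12 (cv2) and the standard library are available. Lean on these libraries where they do the work, as an engineer would, in place of code of your own. Each camera call takes 0.05 s, during which the arm holds its last target. There are 200 camera calls.

## Task

The bench dosing pump takes the position it finds at switch-on as its zero, so it must start from full stroke. Turn the cam by its black bar knob until the flat high point of its nose bears squarely on the roller and holds the sprung plunger pushed in, and leave it standing there; then nudge the slide switch by its small ridge right across its click to the end with the white dot. The things standing round the pump stay where they are.

Things in the scene. Friction and masses are not known exactly. Their poses are not given: they have to be found in the camera images.
- pump: the pump's fixed white wedge-shaped housing, 168 mm deep (x), 240 mm wide (y). Origin: on the bench, 75 mm behind its front edge, midway across its width; x points to its back, y left, z up. Its grey deck, 166 mm from front to back edge, slopes up from 42 mm high at the front to 112 mm at the back, 25 degrees to the bench, facing the robot's side and up
- deck_face (a point): middle of the deck's face; x up the slope, y left, z square out of the deck. From here the cam's axis stands at x=18, y=68 mm, the plunger and pump head lie along the line x=18 to the right of it, the switch is at x=-42, y=-50. Two 13 mm high studs near the back edge at x=70, y=92 and -92 mm
- pump_head (a point): middle of the steel pump head (cylinder 31 mm across along the deck's y, from 36 mm left to 40 mm right of this point, top 32 mm above the deck, this point 16.5 mm; axes as deck_face), with a brass hose barb up to 46 mm above the deck 16 mm left of this point. Left of it the 34 x 32 mm guide block of the plunger, 28 mm high
- cam_grip (a point): on the cam's axis, 42 mm above the deck, where to grip the knob. z points out of the deck along the axis, x along the knob to the cam's nose. Knob: black bar 52 mm (x) by 12 mm (y), 23 to 53 mm above the deck, centred on the axis, a steel line on top towards the nose. Below: 26 mm hub disc (to 24 mm), 10 mm thick steel cam (9 to 19 mm), 46 mm base circle, nose reaching 36 mm with a 16 mm wide flat
- cam (a joint): cam angle, rad: 0 = nose flat squarely on the roller (nose points right along the plunger, deck -y); positive = anticlockwise seen looking at the deck. Starts +0.9 to +1.5, nose up the slope: turn clockwise. Takes 0.1 N m, rising to 0.3 against the spring; no end stops; a friction brake holds it wherever it is left, so it can be turned in several grips
- roller (a point): centre of the plunger's 14 mm steel roller, the cam's sprung follower, 14 mm above the deck; it moves to the right (deck -y) into its guide block as the cam pushes it
- plunger (a joint): how far the plunger is pushed in, m: 0 = out on its stop, roller 1 mm off the cam's base circle; about 0.012 with the nose flat on the roller. Spring 1.6 N rising to 4 N
- switch_ridge (a point): middle of the top of the slide switch's ridge, 10 mm above the deck face. The ridge is 14 mm long (x, up the slope), 5 mm thick (y, left) and stands 6 mm proud of the 4 mm high black bezel (34 mm in x, 52 mm in y) round it; z points out of the deck. The deck is bare to the left of the bezel and below it but for screw heads 3 mm high
- slide_switch (a joint): travel of the slide switch, m: 0 = off, at its left end; 0.010 = run, at its right end (deck -y), by the white dot. A sprung detent resists with about 4 N up to mid travel and then carries it on
- vial_a: small screw-cap vial 27 mm wide, 53 mm high, left of the pump; origin under its foot; bystander
- vial_b: a second such vial, left of the pump; bystander
- weigh_boat: white square weigh boat 81 mm, 17 mm high, left of the vials; bystander
- petri: petri dish 91 mm across, 16 mm high, right of the pump; bystander
- timer: white digital bench timer 62 mm wide, 66 mm high, standing right of the pump; bystander
- forceps: steel forceps 132 mm long, 9 mm high, lying in front of the pump; bystander
- wash_bottle: white wash bottle, 201 mm high, standing at the back left; bystander

How it is judged:
On the way, in this order (a step that is already met when the one before it is completed fails the run):
1. with the switch still off, the cam's nose flat is on the roller and holds the plunger pushed in (value of joint cam between -0.2 and 0.2 rad and value of joint plunger above 0.011 m and value of joint slide_switch below 0.003 m), for 0.3 s.
2. the switch is slid across to its run end with the cam still on its high point (value of joint cam between -0.2 and 0.2 rad and value of joint plunger above 0.011 m and value of joint slide_switch above 0.008 m), for 0.2 s.
At the end, for the whole second after the job is handed in: The cam stands within 0.2 rad of its high point with the plunger pushed in by more than 11 mm, and the slide switch has travelled more than 8 of its 10 mm to the run end (all of step 2); the robot touches nothing.
It fails at once if a bystander is moved by more than 30 mm or tipped over (distance of any of vial_a, vial_b, weigh_boat, petri, timer, forceps, wash_bottle from where it was at the start of the episode above 0.03 m or angle between any of vial_a, vial_b, timer, wash_bottle's own z axis and vertical above 0.5 rad).
It also fails if it takes over 48 s, if anything falls off the work surface, if the arm or the gripper's body presses on something with over 40 N, if the wrist force passes 120 N, or if a joint passes its speed limit or range.

## Working session

There is one attempt and no reset: what is moved stays moved. The work goes in short steps, Python scripts to look and compute and a tool call to move; the robot and the scene stay as the last step left them, time stands still between calls to the robot, and variables do not carry over. Pictures are saved under pics/ and viewed, at most 10 in all, crops included, and the job is handed in when it is done.

```bash
ls; mkdir -p pics
```

Run:
```python
from workcell import env, snapshot, camera_info
import cv2, numpy as np
for n in ("scene","top"):
    im=snapshot(n); cv2.imwrite(f"pics/{n}0.png",im[:,:,::-1])
    c=camera_info(n); print(n,{k:np.round(v,4).tolist() for k,v in c.items()})
print(env.tcp_to_tips)
s=env.read_state();print({k:np.round(v,3).tolist() for k,v in s.items()})
c=camera_info("wrist");print({k:np.round(v,4).tolist() for k,v in c.items()})
```

```text
pics
workcell.py
scene {'fx': 501.0404, 'fy': 501.0404, 'cx': 277.6166, 'cy': 208.241, 'D': [-0.0269, 0.0, 0.0, 0.0, 0.0], 'origin': [-0.599, -0.6091, 0.6903], 'rotation': [[0.4605, 0.3656, -0.8089], [-0.8876, 0.1949, -0.4173], [0.0051, 0.9101, 0.4143]]}
top {'fx': 464.8551, 'fy': 464.8551, 'cx': 282.5218, 'cy': 215.4117, 'D': [-0.0476, 0.0, 0.0, 0.0, 0.0], 'origin': [0.449, -0.0026, 1.1809], 'rotation': [[-0.0029, 0.996, -0.0892], [-0.9999, -0.0019, 0.0109], [0.0107, 0.0893, 0.996]]}
0.011
{'t': 0.1, 'joint_positions': [-1.217, 0.213, -0.035, 1.323, -0.0, 1.571], 'joint_velocities': [0.0, -0.0, 0.002, 0.0, -0.0, 0.0], 'tau': [-0.001, -68.725, 48.781, 0.012, -0.0, 0.0], 'ee_pos': [0.173, -0.469, 0.242], 'orientation': [[0.938, 0.346, -0.0], [0.346, -0.938, 0.001], [-0.0, -0.001, -1.0]], 'contact_force': [0.312, -0.662, -0.376], 'moment': [-0.037, 0.003, -0.057], 'grasp_force': 0.0, 'finger_gap': 0.085}
{'fx': 336.64, 'fy': 336.64, 'cx': 281.592, 'cy': 203.6444, 'D': [-0.0521, 0.0, 0.0, 0.0, 0.0], 'origin': [0.2511, -0.4403, 0.3731], 'rotation': [[0.3468, 0.888, 0.302], [-0.9379, 0.3287, 0.1106], [-0.0011, -0.3216, 0.9469]]}
```

View pics/top0.png

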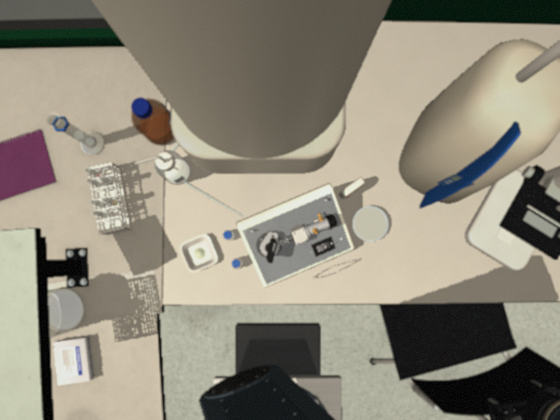

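View pics/scene0.png

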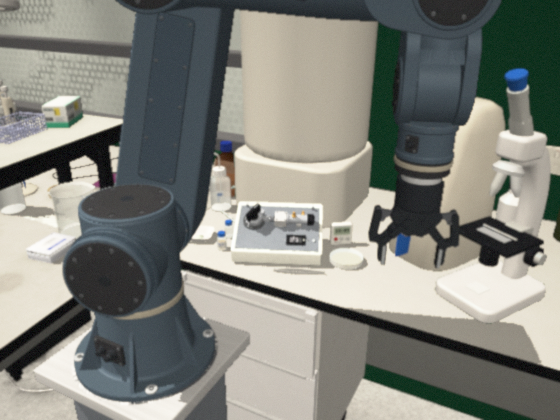

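The top view shows the pump deck at about (237–355, 184–286) px, with the cam knob at ~(270,243), the switch at ~(322,246) and the wash bottle at (172,168). The beige column stands behind the pump. I'll enlarge the pump area.

Run:
```python
import cv2
im=cv2.imread("pics/top0.png")[170:300,215:375]
cv2.imwrite("pics/topc.png",cv2.resize(im,None,fx=4.6,fy=4.6,interpolation=cv2.INTER_CUBIC))
```

```text
(no output)
```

View pics/topc.png

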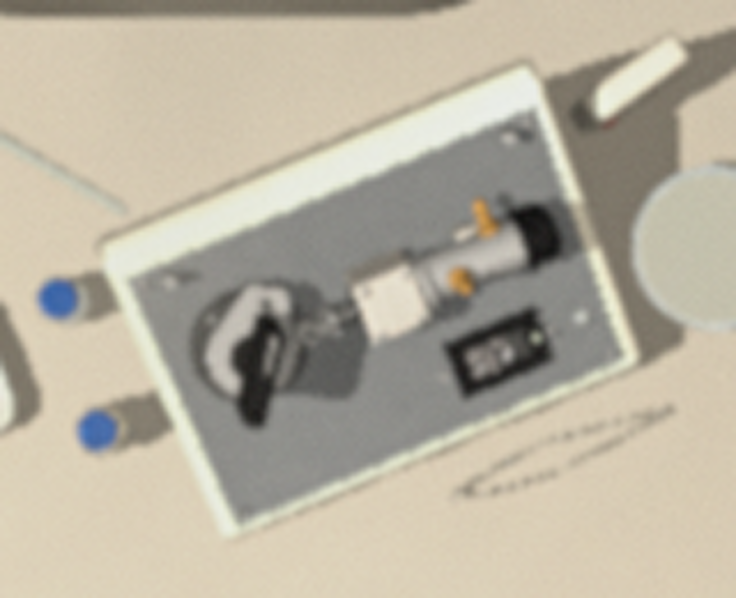

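The crop shows the housing's outer corners at about (102,250), (530,68), (637,355) and (230,537) crop px. The knob runs from (268,325) to (253,420), the nose points up-slope, and the switch is at (498,352). Next I'll fit the pump pose.

Create h.py:
```python
import numpy as np, cv2
from scipy.optimize import least_squares
from scipy.spatial.transform import Rotation as R
def K(c): return np.array([[c["fx"],0,c["cx"]],[0,c["fy"],c["cy"]],[0,0,1]])
def rays(c,px):
    u=cv2.undistortPoints(np.array(px,float).reshape(-1,1,2),K(c),np.array(c["D"])).reshape(-1,2)
    d=np.c_[u[:,0],-u[:,1],-np.ones(len(u))]@np.array(c["rotation"]).T
    return np.array(c["origin"]),d
def proj(c,P):
    q=(np.atleast_2d(P)-c["origin"])@np.array(c["rotation"])
    q=q*[1,-1,-1]
    return cv2.projectPoints(q,np.zeros(3),np.zeros(3),K(c),np.array(c["D"]))[0].reshape(-1,2)
def onplane(c,px,p0,n):
    o,d=rays(c,px); return o+d*(((p0-o)@n)/(d@n))[:,None]
def deck(pose):  # pose x,y,yaw of pump -> origin, R of deck_face
    x,y,a=pose; Rz=R.from_euler('z',a).as_matrix()
    mid=np.array([-.075+.083*np.cos(np.radians(25)),0,.077])
    return np.array([x,y,0])+Rz@mid, Rz@R.from_euler('y',-25,degrees=True).as_matrix()
```

Run:
```python
from h import *
from workcell import env, snapshot, camera_info
c=camera_info("top")
px=np.array([(102,250),(530,68),(637,357),(230,537)])/4.6+[215,170]
L=np.array([(.093,.12,.112),(.093,-.12,.112),(-.075,-.12,.042),(-.075,.12,.042)])
f=lambda p:(proj(c,np.array([p[0],p[1],0])+L@R.from_euler('z',p[2]).as_matrix().T)-px).ravel()
r=least_squares(f,[.45,0,.3]); print(r.x,r.fun.round(1))
o,D=deck(r.x); print(o,D.round(3))
for n,p in dict(cam=(.018,.068,.042),sw=(-.042,-.05,.010),head=(.018,-.02,.03)).items(): print(n,o+D@p, proj(c,o+D@p))
# nose direction from knob ends on top plane
q=onplane(c,np.array([(268,325),(253,420)])/4.6+[215,170],o+D@[0,0,.053],D[:,2])
print("knob ends deck mm",((q-o)@D*1000).round(1))
s=env.read_state()
```

```text
[ 0.48888707 -0.05280705  0.40609172] [-1.8 -1.1  0.3 -2.4  1.5  1.7  0.   1.9]
[ 0.48909243 -0.05271874  0.077     ] [[ 0.833 -0.395 -0.388]
 [ 0.358  0.919 -0.167]
 [ 0.423  0.     0.906]]
cam [0.46091134 0.00918351 0.12267206] [[272.29240834 251.81871892]]
sw [ 0.46999188 -0.11535825  0.06831311] [[324.62515884 248.10852984]]
head [ 0.50033224 -0.06965628  0.11179636] [[306.57637114 234.6065833 ]]
knob ends deck mm [[47.  56.1 53. ]
 [ 3.7 81.2 53. ]]
```

Add to h.py:
```python
def delta(s,o,D,p,ang):
    """rows towards TCP at deck point p (m), tool z into deck, tool x turned ang clockwise (deg) from deck x"""
    T=D@R.from_euler('z',-ang,degrees=True).as_matrix()@np.diag([1.,-1,-1])
    E=np.array(s["orientation"]); return R.from_matrix(E.T@T).as_rotvec().round(3).tolist()+(E.T@(o+D@np.array(p)-s["ee_pos"])).round(4).tolist()
```

Run:
```python
from h import *
from workcell import env, snapshot, camera_info
o,D=deck([ 0.48889,-0.05281,0.406])
print(delta(env.read_state(),o,D,[-.03,.01,.17],0))
```

```text
[0.011, 0.436, -0.052, 0.3411, -0.2856, 0.0237]
```

Careful with the scale: shifts go in shares of 0.4 m and turns go in shares of pi/2 rad. That gives: 0.34 m / 0.4 = 0.85, -0.286 m / 0.4 = -0.715, 0.436 rad / 1.5708 = 0.2776.

>>> send_path --pt "0.0064 0.2776 -0.0318 0.85 -0.715 0.05 0.085" --pt "0.0064 0.2776 -0.0318 0.85 -0.715 0.05 0.085" --pt "0.0064 0.2776 -0.0318 0.85 -0.715 0.05 0.085" --pt "0.0064 0.2776 -0.0318 0.85 -0.715 0.05 0.085" --pt "0.0064 0.2776 -0.0318 0.85 -0.715 0.05 0.085" --pt "0.0064 0.2776 -0.0318 0.85 -0.715 0.05 0.085" --pt "0.0064 0.2776 -0.0318 0.85 -0.715 0.05 0.085" --pt "0.0064 0.2776 -0.0318 0.85 -0.715 0.05 0.085"

```text
t: 0.9
ee_pos: [0.3651, -0.1319, 0.2248]
orientation: [[0.833, 0.393, 0.389], [0.357, -0.919, 0.165], [0.422, 0.001, -0.907]]
contact_force: [0.8, -1.9, -0.3]
finger_gap: 0.0853
grasp_force: 0.0
```

Run:
```python
from h import *
from workcell import env, snapshot, camera_info
o,D=deck([ 0.48889,-0.05281,0.406])
print(delta(env.read_state(),o,D,[-.03,.01,.17],0))
```

```text
[0.002, 0.0, -0.001, 0.0391, -0.0339, 0.0252]
```

In the tool's units: 0.04 m / 0.4 = 0.1, -0.034 m / 0.4 = -0.085.

>>> send_path --pt "0 0 0 0.1 -0.085 0.0625 0.045" --pt "0 0 0 0.1 -0.085 0.0625 0.045" --pt "0 0 0 0.1 -0.085 0.0625 0.045" --pt "0 0 0 0.1 -0.085 0.0625 0.045"

```text
t: 1.3
ee_pos: [0.3942, -0.0838, 0.2188]
orientation: [[0.833, 0.395, 0.387], [0.359, -0.919, 0.166], [0.421, 0.001, -0.907]]
contact_force: [-0.6, -0.4, 0.4]
finger_gap: 0.045
grasp_force: 0.0
```

Run:
```python
from h import *
from workcell import env, snapshot, camera_info
import pickle
o,D=deck([ 0.48889,-0.05281,0.406])
s=env.read_state();print(delta(s,o,D,[-.03,.01,.17],0), s["finger_gap"])
c=camera_info("wrist"); im=snapshot("wrist"); cv2.imwrite("pics/w1.png",im[:,:,::-1]); pickle.dump(c,open("w1.pkl","wb"))
```

```text
[0.001, 0.002, 0.0, 0.0002, -0.0011, 0.0006] 0.04499484054768627
```

View pics/w1.png

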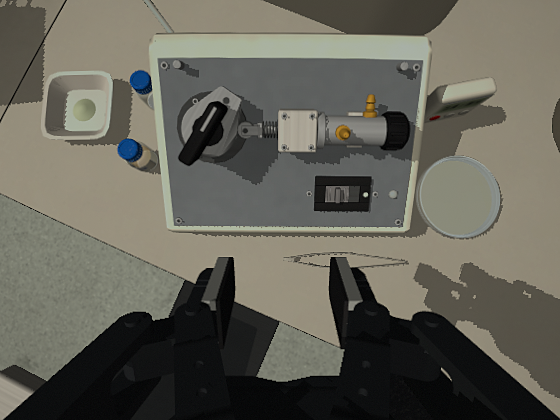

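Wrist view: the knob runs from (184,160) to (218,105) px with its line towards the nose (up-slope, right). The bezel is at (314–371, 177–212), the ridge at about (341,195), the white dot at (366,195) on the right, and the roller at (250,130). The studs are at (178,65) and (404,67). I'll refine the fit using the bezel, studs and deck corners.

Run:
```python
from h import *
import pickle
c=pickle.load(open("w1.pkl","rb")); im=cv2.imread("pics/w1.png"); g=cv2.cvtColor(im,cv2.COLOR_BGR2GRAY); hsv=cv2.cvtColor(im,cv2.COLOR_BGR2HSV)
o,D=deck([ 0.48889,-0.05281,0.406])
def blob(x0,y0,x1,y1,th):
    m=np.zeros_like(g); m[y0:y1,x0:x1]=(g[y0:y1,x0:x1]<th)*255
    cs,_=cv2.findContours(m,cv2.RETR_EXTERNAL,cv2.CHAIN_APPROX_NONE); return max(cs,key=cv2.contourArea)
bz=cv2.minAreaRect(blob(300,165,385,225,60)); kn=cv2.minAreaRect(blob(165,90,232,175,45))
print("bezel",bz,"knob",kn, cv2.boxPoints(kn).round(1).tolist())
m=cv2.inRange(g,95,150)*0
loc=lambda p,z:(((onplane(c,p,o+D@[0,0,z],D[:,2])-o)@D)*1000).round(1)
print("bezel c",loc([bz[0]],.004),loc(cv2.boxPoints(bz),.004).tolist())
print("knob box",loc(cv2.boxPoints(kn),.053).tolist())
for n,p in dict(studL=(.07,.092,.013),studR=(.07,-.092,.013),cam=(.018,.068,.053),bez=(-.042,-.05,.004),fl=(-.083,.12,0),fr=(-.083,-.12,0)).items(): print(n,proj(c,o+D@p).round(1))
cv2.imwrite("pics/w1c.png",cv2.resize(im[30:240,145:440],None,fx=2.7,fy=2.7,interpolation=cv2.INTER_CUBIC)[:600,:800])
```

```text
bezel ((342.5, 194.0), (36.0, 57.0), 90.0) knob ((205.60003662109375, 134.30001831054688), (30.857736587524414, 70.65974426269531), 26.56505012512207) [[176.0, 159.0], [207.60000610351562, 95.80000305175781], [235.1999969482422, 109.5999984741211], [203.60000610351562, 172.8000030517578]]
bezel c [[-39.3 -47.8   4. ]] [[-22.2, -20.8, 4.0], [-22.1, -72.9, 4.0], [-57.1, -75.9, 4.0], [-57.1, -21.9, 4.0]]
knob box [[3.3, 88.0, 53.0], [48.7, 61.1, 53.0], [39.1, 41.9, 53.0], [-7.3, 67.9, 53.0]]
studL [[178.2  67.7]]
studR [[406.2  68.2]]
cam [[201.  139.3]]
bez [[344.7 196.8]]
fl [[168.4 235.2]]
fr [[411.9 235.2]]
```

View pics/w1c.png

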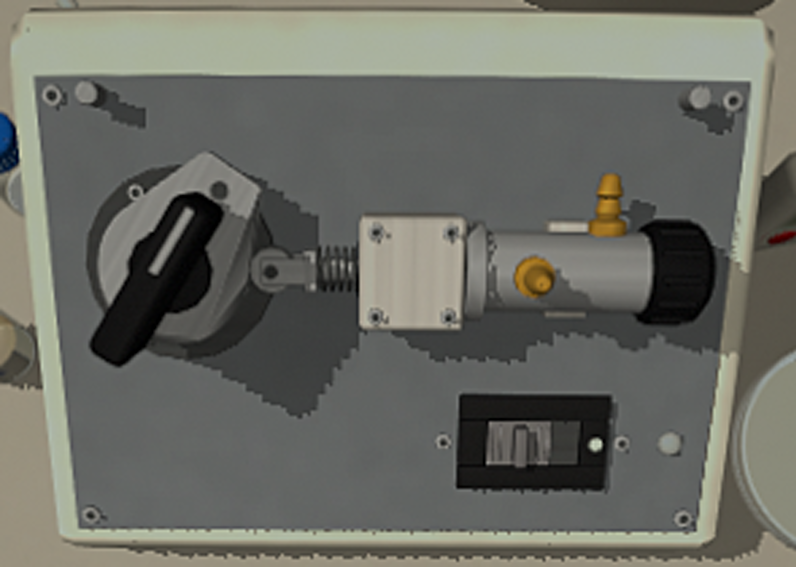

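Run:
```python
from h import *
import pickle
c=pickle.load(open("w1.pkl","rb"))
C=lambda x,y:(x/2.7+145,y/2.7+30)
P=np.array([(.07,.092,.013),(.07,-.092,.013),(-.042,-.05,.004),(.018,.068,.053),(-.072,.105,.003) ,(-.072,-.105,.003)])
px=np.array([C(86,91),C(700,97),(342.5,194),C(155,275),C(90,515),C(683,519)])
def f(p,n=4):
    o,D=deck(p); return (proj(c,o+P[:n]@D.T)-px[:n]).ravel()
r=least_squares(f,[.489,-.053,.406]); print(r.x.tolist(),f(r.x).round(1))
o,D=deck(r.x)
loc=lambda p,z:(((onplane(c,p,o+D@[0,0,z],D[:,2])-o)@D)*1000).round(1)
print("corners screws",loc([C(52,95),C(733,100),C(90,515),C(683,519)],.003).tolist())
k=loc([C(205,196),C(107,354)],.053);print(k); d=k[0]-k[1];print("cam angle",np.arctan2(d[0],-d[1]))
k=loc([C(183,208),C(155,272)],.053);d=k[0]-k[1];print("line",k.tolist(),np.arctan2(d[0],-d[1]))
print("ridge",loc([C(521,445)],.010))
```

```text
[0.49174057227772416, -0.05050831237641788, 0.3963830295245845] [ 1.1 -1.1  1.3 -0.8  0.6 -0.5 -2.6  1.9]
corners screws [[68.7, 106.7, 3.0], [69.4, -104.9, 3.0], [-71.4, 106.6, 3.0], [-70.7, -105.3, 3.0]]
[[40.3 51.4 53. ]
 [-2.6 80.9 53. ]]
cam angle 0.9684100589073615
line [[37.1, 57.4, 53.0], [20.2, 65.9, 53.0]] 1.1047846560043268
ridge [[-41.4 -44.2  10. ]]
```

```bash
sed -i '$a POSE=[0.49174,-0.05051,0.3964]\ndef goto(p,ang):\n    from workcell import env, snapshot, camera_info\n    o,D=deck(POSE); s=env.read_state(); E=np.array(s["orientation"]); Z=D.T@E\n    print("deck mm",(D.T@(s["ee_pos"]-o)*1000).round(1),"ang",np.degrees(np.arctan2(-Z[1,0],Z[0,0])).round(1),"F",(D.T@s["contact_force"]).round(1),"gap",round(s["finger_gap"],4),"t",s["t"],"q6",round(s["joint_positions"][5],2)); print(delta(s,o,D,p,ang))' h.py
```

Run:
```python
from h import *
import pickle
c=pickle.load(open("w1.pkl","rb")); o,D=deck(POSE)
q=((onplane(c,[(234/2.7+145,171/2.7+30)],o+D@[0,0,.019],D[:,2])-o)@D)[0]; print(q, np.arctan2(q[0]-.018,.068-q[1]))
goto([.018,.068,.10],30); goto([.018,.068,.038],30)
```

```text
[0.04626172 0.0483526  0.019     ] 0.9633026898048745
deck mm [-33.6   6.4 172.2] ang -0.5 F [ 0.3 -0.4  0. ] gap 0.045 t 1.35 q6 2.33
[-0.002, 0.002, 0.531, 0.0522, -0.061, 0.0723]
deck mm [-33.6   6.4 172.2] ang -0.5 F [ 0.3 -0.4  0. ] gap 0.045 t 1.35 q6 2.33
[-0.002, 0.002, 0.531, 0.0523, -0.0609, 0.1343]
```

In the tool's units: -0.061 m / 0.4 = -0.1525, 0.06 m / 0.4 = 0.15, -1.2 rad / 1.5708 = -0.7639.

>>> send_path --pt "0 0 -0.382 0.13 -0.1525 0.15 0.045" --pt "0 0 -0.7639 0.13 -0.1525 0.15 0.045" --pt "0 0 -0.7639 0.13 -0.1525 0.15 0.045" --pt "0 0 -0.7639 0.13 -0.1525 0.15 0.045" --pt "0 0 -0.7639 0.13 -0.1525 0.15 0.045" --pt "0 0 -0.7639 0.13 -0.1525 0.15 0.045" --pt "0 0 -0.7639 0.13 -0.1525 0.15 0.045" --pt "0 0 -0.7639 0.13 -0.1525 0.15 0.045"

```text
t: 2.15
ee_pos: [0.437, -0.0008, 0.1863]
orientation: [[-0.037, 0.921, 0.388], [0.986, -0.03, 0.164], [0.163, 0.388, -0.907]]
contact_force: [-0.1, -0.4, 0.0]
finger_gap: 0.045
grasp_force: 0.0
```

```bash
python3 -c "
from h import *
goto([.018,.068,.10],-145.6)"
```

```text
deck mm [ 17.6  67.  112.4] ang -67.5 F [-0.3 -0.3  0.1] gap 0.045 t 2.15 q6 1.45
[-0.001, -0.002, -1.363, 0.0011, 0.0, 0.0124]
```

In the tool's units: 0.012 m / 0.4 = 0.03, 0.001 m / 0.4 = 0.0025, -1.36 rad / 1.5708 = -0.8658.

>>> send_path --pt "0 0 -0.8658 0.0025 0 0.03 0.045" --pt "0 0 -0.8658 0.0025 0 0.03 0.045" --pt "0 0 -0.8658 0.0025 0 0.03 0.045" --pt "0 0 -0.8658 0.0025 0 0.03 0.045" --pt "0 0 -0.8658 0.0025 0 0.03 0.045" --pt "0 0 -0.8658 0.0025 0 0.03 0.045" --pt "0 0 -0.8658 0.0025 0 0.03 0.045" --pt "0 0 -0.8658 0.0025 0 0.03 0.045" --lines "1,1"

```text
t: 2.95
```

```bash
python3 -c "
from h import *
goto([.018,.068,.10],-145.6)"
```

```text
deck mm [ 18.   67.9 100.4] ang -136.2 F [ 0.1 -0.7  0.3] gap 0.0448 t 2.95 q6 0.26
[0.0, -0.002, -0.163, 0.0001, 0.0001, 0.0004]
```

>>> send_path --pt "0 0 -0.1783 0 0 0 0.04" --pt "0 0 -0.1783 0 0 0 0.04" --pt "0 0 -0.1783 0 0 0 0.04" --lines "1,1"

```text
t: 3.25
```

```bash
python3 -c "
from h import *
from workcell import env, snapshot, camera_info
goto([.018,.068,.10],-145.6)
goto([.018,.068,.038],-145.6)
cv2.imwrite('pics/w2.png',snapshot('wrist')[:,:,::-1])"
```

```text
deck mm [ 18.   68.  100.4] ang -152.1 F [ 0.5 -0.4 -0.3] gap 0.04 t 3.25 q6 -0.01
[0.001, -0.002, 0.113, 0.0, -0.0, 0.0004]
deck mm [ 18.   68.  100.4] ang -152.1 F [ 0.5 -0.4 -0.3] gap 0.04 t 3.25 q6 -0.01
[0.001, -0.002, 0.113, -0.0001, -0.0001, 0.0624]
```

View pics/w2.png

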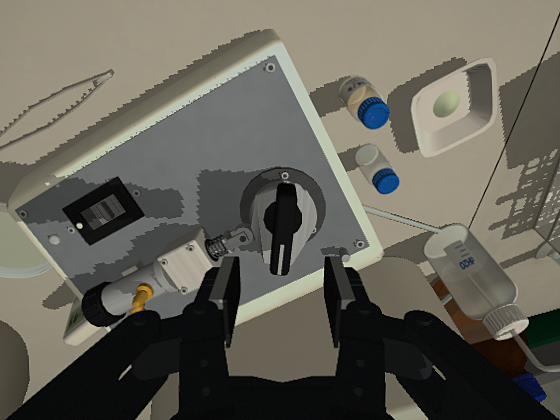

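The knob runs near-vertical between the pads, from (285,185) to (281,273) px, centred at x≈283. The tool is aligned with it (cam ≈ 1.07 rad). Next: descend and grip.

In the tool's units: 0.062 m / 0.4 = 0.155, 0.04 m / 0.4 = 0.1.

>>> send_path --pt "0 0 0 0 0 0.1 0.04" --pt "0 0 0 0 0 0.155 0.04" --pt "0 0 0 0 0 0.155 0.04" --pt "0 0 0 0 0 0.155 0.0" --pt "0 0 0 0 0 0.155 0.0" --pt "0 0 0 0 0 0.155 0.0" --pt "0 0 0 0 0 0.155 0.0" --pt "0 0 0 0 0 0.155 0.0" --squeeze 40

```text
t: 4.1
ee_pos: [0.4662, 0.0129, 0.1207]
orientation: [[-0.919, 0.052, 0.39], [0.124, 0.979, 0.163], [-0.373, 0.199, -0.906]]
contact_force: [-2.5, -5.9, 4.6]
finger_gap: 0.0112
grasp_force: 44.6
```

```bash
python3 -c "
from h import *
goto([.018,.068,.038],-90)"
```

```text
deck mm [19.1 68.3 39.3] ang -152.0 F [-2.2 -4.5  6.1] gap 0.0112 t 4.1 q6 0.03
[0.0, -0.0, 1.082, 0.0008, -0.0008, 0.0013]
```

In the tool's units: 1.08 rad / 1.5708 = 0.6875.

>>> send_path --pt "0 0 0.0891 0 0 0 0" --pt "0 0 0.1783 0 0 0 0" --pt "0 0 0.2674 0 0 0 0" --pt "0 0 0.3565 0 0 0 0" --pt "0 0 0.4456 0 0 0 0" --pt "0 0 0.5348 0 0 0 0" --pt "0 0 0.6239 0 0 0 0" --pt "0 0 0.6875 0 0 0 0"

```text
t: 4.9
ee_pos: [0.4653, 0.0115, 0.12]
orientation: [[-0.381, 0.839, 0.388], [0.924, 0.346, 0.16], [-0.0, 0.42, -0.908]]
contact_force: [-14.1, -21.0, 9.0]
finger_gap: 0.0112
grasp_force: 46.2
```

>>> send_path --pt "0 0 0 0 0 0 0" --pt "0 0 0 0 0 0 0"

```text
t: 5.1
ee_pos: [0.4652, 0.0115, 0.12]
orientation: [[-0.385, 0.837, 0.388], [0.923, 0.351, 0.16], [-0.002, 0.42, -0.908]]
contact_force: [-12.2, -20.8, 8.7]
finger_gap: 0.011
grasp_force: 46.1
```

```bash
python3 -c "
from h import *
from workcell import env, snapshot, camera_info
goto([.018,.068,.038],-90); print(env.read_state()['moment'])
cv2.imwrite('pics/w3.png',snapshot('wrist')[:,:,::-1])"
```

```text
deck mm [17.5 67.4 39.3] ang -90.0 F [-13.8 -14.5  16. ] gap 0.011 t 5.1 q6 1.11
[-0.003, 0.002, 0.0, 0.0006, 0.0005, 0.0013]
[-3.52502267  2.00405336 -1.29718202]
```

View pics/w3.png

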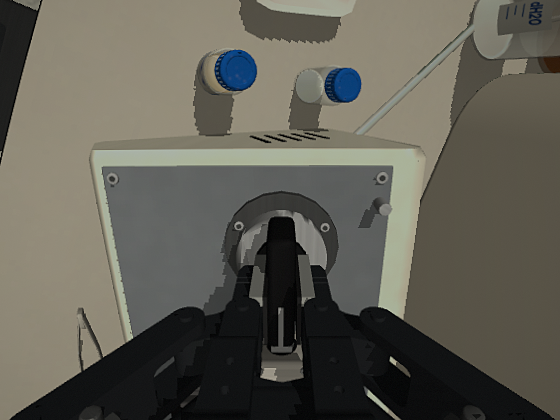

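The knob lies vertical between the pads at (282,215–350) px, with the deck edges parallel, so the cam is ≈ 0. Now release, back off and check.

In the tool's units: -0.1 m / 0.4 = -0.25, -0.08 m / 0.4 = -0.2.

>>> send_path --pt "0 0 0 0 0 0 0.04" --pt "0 0 0 0 0 0 0.04" --pt "0 0 0 0 0 0 0.04" --pt "0 0 0 0 0 -0.1 0.04" --pt "0 0 0 0 0 -0.2 0.04" --pt "0 0 0 0 0 -0.25 0.04" --pt "0 0 0 0 0 -0.25 0.04"

```text
t: 5.85
ee_pos: [0.4278, -0.0033, 0.2134]
orientation: [[-0.389, 0.833, 0.393], [0.921, 0.353, 0.164], [-0.001, 0.426, -0.905]]
contact_force: [0.6, 0.5, -0.6]
finger_gap: 0.0402
grasp_force: 0.0
```

```bash
python3 -c "
from h import *
from workcell import env, snapshot, camera_info
goto([-.042,-.01,.10],-90)
c=camera_info('wrist');a=snapshot('wrist')[:,:,::-1]
o,D=deck(POSE);print(proj(c,o+np.array([(.018,.068,.053),(.018,.037,.014),(.018,.032,.019)])@D.T).round())
cv2.imwrite('pics/w4.png',a)"
```

```text
deck mm [ 20.5  68.2 140.9] ang -90.2 F [ 0.4  0.2 -0.8] gap 0.0402 t 5.85 q6 1.04
[0.003, 0.0, 0.003, -0.078, -0.0629, 0.0407]
[[278. 215.]
 [278. 234.]
 [278. 242.]]
```

View pics/w4.png

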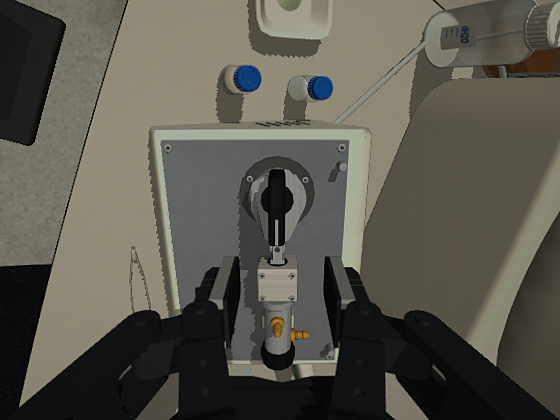

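The knob is in line with the plunger, from (277,172) to (276,240) px, with the nose on the roller. So the cam is at its high point. Now the switch: closed fingers, left of the ridge.

```bash
python3 -c "
from h import *
goto([-.042,-.025,.05],-90)"
```

```text
deck mm [ 19.6  68.5 139.3] ang -90.2 F [ 0.6  0.1 -0.1] gap 0.04 t 5.9 q6 1.04
[0.001, -0.001, 0.003, -0.0934, -0.0621, 0.0891]
```

In the tool's units: -0.0934 m / 0.4 = -0.2335, 0.089 m / 0.4 = 0.2225.

>>> send_path --pt "0 0 0 -0.075 -0.05 0.05 0" --pt "0 0 0 -0.15 -0.1 0.1 0" --pt "0 0 0 -0.2335 -0.155 0.15 0" --pt "0 0 0 -0.2335 -0.155 0.2225 0" --pt "0 0 0 -0.2335 -0.155 0.2225 0" --pt "0 0 0 -0.2335 -0.155 0.2225 0" --pt "0 0 0 -0.2335 -0.155 0.2225 0"

```text
t: 6.6
ee_pos: [0.4463, -0.0954, 0.1042]
orientation: [[-0.391, 0.834, 0.388], [0.92, 0.354, 0.165], [0.0, 0.422, -0.907]]
contact_force: [0.3, 0.6, 0.1]
finger_gap: 0.0
grasp_force: 0.0
```

```bash
python3 -c "
from h import *
from workcell import env, snapshot, camera_info
goto([-.042,-.025,.0175],-90)
cv2.imwrite('pics/w5.png',snapshot('wrist')[:,:,::-1])"
```

```text
deck mm [-42.4 -23.9  49.8] ang -90.3 F [ 0.5  0.5 -0.1] gap 0.0 t 6.6 q6 0.8
[-0.001, -0.003, 0.005, -0.0012, 0.0004, 0.0323]
```

View pics/w5.png

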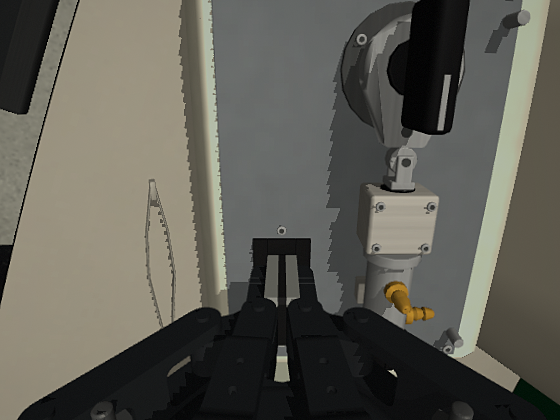

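The closed fingertips at (283,290) px are centred over the bezel's left edge (254–311, 240). The roller at (402,165) sits on the nose flat. Descending.

In the tool's units: 0.0315 m / 0.4 = 0.0788, 0.0295 m / 0.4 = 0.0738.

>>> send_path --pt "0 0 0 0 0 0.05 0" --pt "0 0 0 -0.0025 0 0.0738 0" --pt "0 0 0 -0.0025 0 0.0788 0" --pt "0 0 0 -0.0025 0 0.0788 0" --pt "0 0 0 -0.0025 0 0.0788 0" --only "t:|contact"

```text
t: 7.15
contact_force: [0.8, -0.4, 0.3]
```

```bash
python3 -c "
from h import *
goto([-.042,-.044,.0175],-90)"
```

```text
deck mm [-43.  -25.4  18.1] ang -90.2 F [ 0.7 -0.7  0.1] gap -0.0002 t 7.15 q6 0.82
[-0.001, -0.002, 0.003, -0.0186, 0.0009, 0.0005]
```

In the tool's units: -0.01 m / 0.4 = -0.025, 0.0008 m / 0.4 = 0.002.

>>> send_path --pt "0 0 0 0 0 0.002 0" --pt "0 0 0 -0.01 0 0.002 0" --pt "0 0 0 -0.02 0 0.002 0" --pt "0 0 0 -0.025 0 0.002 0" --only "t:|contact"

```text
t: 7.55
contact_force: [-1.6, 1.4, 2.0]
```

```bash
python3 -c "
from h import *
goto([-.042,-.044,.0175],-90)"
```

```text
deck mm [-43.2 -35.5  16.8] ang -90.2 F [0.  1.9 2.2] gap -0.0002 t 7.55 q6 0.81
[-0.001, -0.003, 0.003, -0.0085, 0.0012, -0.0007]
```

>>> send_path --pt "0 0 0 -0.005 0 0 0" --pt "0 0 0 -0.01 0 0 0" --pt "0 0 0 -0.015 0 0 0" --only "t:|contact"

```text
t: 7.85
contact_force: [-5.5, 11.4, 4.7]
```

```bash
python3 -c "
from h import *
goto([-.042,-.044,.0175],-90)"
```

```text
deck mm [-43.4 -41.   16.6] ang -90.2 F [ 1.4 12.7  4.6] gap -0.0003 t 7.85 q6 0.8
[-0.001, -0.004, 0.003, -0.003, 0.0014, -0.0009]
```

>>> send_path --pt "0 0 0 -0.0025 0 0 0" --pt "0 0 0 -0.0038 0 0 0" --only "t:|contact"

```text
t: 8.05
contact_force: [-7.1, 14.5, 9.1]
```

```bash
python3 -c "
from h import *
goto([-.042,-.044,.0175],-90)"
```

```text
deck mm [-43.4 -41.1  16.5] ang -90.2 F [ 3.  16.1  8.7] gap 0.0003 t 8.05 q6 0.79
[-0.001, -0.006, 0.003, -0.0029, 0.0014, -0.001]
```

>>> send_path --pt "0 0 0 0.0075 0 0 0" --pt "0 0 0 0.015 0 -0.075 0" --pt "0 0 0 0.075 0 -0.2 0" --pt "0 0 0 0.15 0.1 -0.325 0" --pt "0 0 0 0.2 0.125 -0.375 0" --pt "0 0 0 0.2 0.125 -0.375 0" --only "t:|contact"

```text
t: 8.65
contact_force: [1.2, -0.1, -0.9]
```

```bash
python3 -c "
from h import *
from workcell import env, snapshot, camera_info
goto([.01,.0,.16],-90)
c=camera_info('wrist');a=snapshot('wrist')[:,:,::-1]
o,D=deck(POSE);print(proj(c,o+np.array([(-.042,-.045,.010),(-.042,-.055,.01),(.018,.068,.053)])@D.T).round())
cv2.imwrite('pics/w6.png',a)"
```

```text
deck mm [ 10.6  37.5 171.1] ang -90.4 F [ 0.6 -0.5 -1.3] gap 0.0004 t 8.65 q6 0.93
[0.005, 0.001, 0.006, -0.0375, -0.0009, 0.0111]
[[227. 267.]
 [227. 276.]
 [291. 163.]]
```

View pics/w6.png

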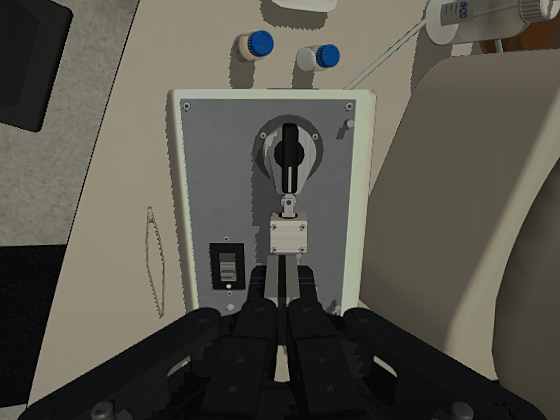

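The knob is vertical at (290,125–193) px with the nose on the roller. The bezel is at (210–244, 243–290), with the dot at (229,286). I'll locate the slide plate and ridge from the pixel profile.

```bash
python3 -c "
import cv2
g=cv2.cvtColor(cv2.imread('pics/w6.png'),cv2.COLOR_BGR2GRAY)
for r in range(240,294): print(r,g[r,214:244:2])
g=cv2.cvtColor(cv2.imread('pics/w1.png'),cv2.COLOR_BGR2GRAY)
print('w1',g[195,312:374])"
```

```text
240 [ 97  98  97  97  97 110  96 103  95  94  94  94  95  94  97]
241 [ 99 100  99  99  99 100  94  97  99  97  97  96  96  95  97]
242 [111 110 110 109 110 108 107 106 106 106 106 105 106 108 107]
243 [14 14 20 18 16 19 19 20 20 22 25 19 20 22 21]
244 [14 14 14 13 15 15 11 16 15 13 10 14 13 13  9]
245 [19 20 19 19 18 18 20 18 19 20 11 18 17 18 12]
246 [18 18 19 19 18 19 18 20 18 19 12 20 17 18 16]
247 [19 19 18 17 18 17 19 17 17 19 12 20 19 18 16]
248 [15 16 20 17 18 18 17 18 16 19 13 19 18 16 16]
249 [18 19 17 18 16 19 17 17 18 17 15 19 18 18 17]
250 [17 18 16 16 17 17 19 19 16 17 16 20 17 18 15]
251 [19 16 10 15 17 16 16 16 15 15 17 17 17 20 17]
252 [18 18 13 13 10 12 10 11 12 11 13 17 17 19 18]
253 [18 19 11 57 59 53 56 57 55 55 62 14 19 18 17]
254 [18 18  6 58 58 54 54 56 54 55 59 16 18 18 16]
255 [17 18  6 57 56 52 54 55 54 54 58 15 18 18 16]
256 [20 18  8 56 55 53 53 53 53 54 59 15 19 16 16]
257 [18 19 10 54 55 54 54 53 55 53 37 15 16 17 16]
258 [18 16 10 53 55 54 53 54 53 54 57 16 19 17 16]
259 [18 18 11 54 55 53 52 52 54 52 57 16 19 16 16]
260 [17 19 14 51 53 53 51 53 52 52 
[... 1494 characters left out ...]
6  12 115 185 139   7  15  10  15  16  17]
287 [ 13  14  15  11  14  13  68 174 108   9  13  10  16  13  14]
288 [ 9 12 11  8 15 13  0 61 27 13 15 13 13 13 14]
289 [44 43 42 35 35 35 32 20 24 31 32 35 31 31 28]
290 [87 85 85 77 76 77 75 78 79 72 74 75 74 73 71]
291 [ 97  97  99  99  99 100  93 123 133  94  99 100 100 100  99]
292 [ 95  95  96  96  95  95  77 111 126  95  93  95  95  96  94]
293 [94 93 94 95 94 94 86 79 78 99 93 94 93 94 94]
w1 [ 98 107  48  21  24  25  25  25  26  26  23  23  17  70  97  77 104  81
  82 100 100 102  79  54  99 102  94  94  48  67  68  45  86 102  93 112
 102  49  53  54  56  56  56  55  56  57  58  14  22  19  41 129 201 190
 192 170  24  22  51  69 112 151]
```

The 9-pixel empty slot is now on the left (rows 253–260) and the slide plate butts against the dot end, so the switch has gone the full travel. The arm is clear, so I'm handing in.

```bash
python3 -c "
from workcell import env, snapshot, camera_info
print(env.sign_off())"
```

```text
the job is handed in; nothing more can be done
None
```

I turned the cam to its high point with the nose flat on the roller, slid the switch fully across to the white-dot end, moved the arm clear and handed the job in at about 9 s; sign-off gave no verdict, so this rests on the last wrist picture.

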